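# Index the brush dock and draw out the telescopic handle

### The arm

A 7-joint arm with a two-finger parallel gripper is mounted at the origin on a cart in front of the work surface, level with it; the furniture and walls round the work are solid. World frame = base frame: x ahead of the robot, y to its left, z up, the work surface at z = 0. Lengths are in m, angles in rad, forces in N, time in s.
With the tool pointing down it reaches from about 0.425 to 0.925 m from the base axis. Payload 6.8 kg.
Tool frame: the origin (TCP) lies on the centre line of the jaws, within the pads' length; the fingertips stand 25 mm ahead of it and the grasp point (between the pads) lies 6 mm ahead of it; z points along the fingers, y is the line along which they close (so a half turn about z gives the same grasp; the last joint's range is limited). The gripper opens to 85 mm and grips with 20 to 120 N. Pads are 22 mm wide; open, the fingers measure 114 mm over their backs; the gripper's body (76 mm by 85 mm) begins 54 mm behind the grasp point. The pads swing forward as they close: fully open they stand 13 mm farther back than shut.
Start: joints at [1.158, 0.477, 0.022, 1.555, -0.011, 1.109, -0.083], TCP at [0.203, -0.644, 0.256] pointing down, gripper open.
Joint ranges: [-2.96, 2.96], [-0.34, 2.1], [-1.41, 1.46], [0.24, 2.44], [-1.37, 4.51], [0.17, 1.92], [-2.96, 2.96]. Speed limits (rad/s): [2.39, 2.39, 3.14, 3.14, 3.14, 3.14, 3.14].

### API

Orientations are given as a rotation vector (axis times angle).
In Python, from bench import telemetry, grab_frame, job gives the robot as it stands.
- The arm moves only by the tool apply_moves, never from a script. Its argument "rows" is a list of rows, each a list of 2 entries, a list of its own where there are three numbers: the shift along the tool's x, y, z each as a share of 250 mm, from -1 to 1, then the turn, a rotation vector about the tool's x, y, z each as a share of pi rad, from -1 to 1. A call has 1 to 10 rows; each row is the pose to reach, as a shift and turn from the pose commanded when the call began, along the tool's axes at that moment, turning the shorter way round; what a row does not reach only later rows make up. A row lasts 1/8 s, in which the tool goes at most 62.5 mm and 10.7 degrees, less where a joint would pass 70% of its speed; a pose out of reach is approached as far as the arm can. A call with a number of a shift or a turn outside -1 to 1 is refused whole. A call with a gripper value outside its range is refused whole. "jaw" is the gripper's target within -1 to 1 (fully open at 1, half-way at 0, shut at -1), set as the call begins (left out, the last holds). The fingers move at their own pace and stop on an object; "newtons" is the grip in N (left out, the last holds). Time passes only in rows, so rows that repeat a pose let the fingers close. It gives the time, the measured TCP pose, the force, the opening and the grip force at its end, in the units of the state.
- telemetry.get_obs(): the state, without advancing time (a new reading comes with each control period).
- grab_frame(name): name is "scene" or "side" or "wrist"; returns a dict with "frame" (420x560x3 uint8, red, green, blue), "vertical_fov" (degrees; the focal length in pixels is half the picture's height over the tangent of half this angle, whatever the lens; pixels are square), "cx", "cy" (the principal point, pixels), "k1" (the pictures are not rectified: a ray, as slopes to the right and down, at radius r is drawn at 1 + k1 r^2 times it, then the intrinsics apply), "origin" and "attitude" of the camera in the world. Camera axes: x right, y up, looking along -z (the intrinsics and any distortion apply to the point x, -y, -z); pixel columns grow to the right and rows downward; lengths in m; the calibration is good to about 2 mm. A picture is of the moment at which its call begins. There is no depth.
- job.hand_in(): hands the job in; it is judged then, once.
The state is a dict: "clock": time; "joints": joint angles; "qvel": joint speeds; "tau": joint torques, N m; "tcp_pos": TCP position; "orientation": TCP orientation; "contact_force": force on the tool from outside, world axes, zero at the start; "moment": the same for the moment, N m; "grip_width": finger opening in m; "gripper_force": force on a finger pad.
Only numpy, scipy, OpenCV 4.12 (cv2) and the standard library are available. Lean on these libraries where they do the work, as an engineer would, in place of code of your own. Each camera call takes 0.05 s, during which the arm holds its last target. There are 200 camera calls.

### The job

Turn the knob of the rotary brush dock one click so that the telescopic handle stands, still pushed in, in the gap of the steel ring. Then squeeze the button on its black head, pull the handle straight up past its first stop to its second stop, and keep holding it there fully extended: finish while gripping it, do not let go. Leave the mug, tumbler, scourer and spice jar alone.

Things in the scene. Friction and masses are not known exactly. Their poses are not given: they have to be found in the camera images.
- dock: Fixed white round dock, 192 mm across; origin at the centre of its underside on the worktop, z up. The turret turns on its vertical axis, and a C-shaped steel ring on five thin posts stands round the turret.
- ring_gap (a point): Middle of the gap (about 50 degrees wide) in the flat C-shaped steel ring, on the dock's own -x side, roughly facing the robot, 76 mm from the axis, 118 mm above the worktop. Ring radii 68 to 84 mm, underside at 116 mm, top at 121 mm (screw heads 124). Anywhere but in this gap the ring blocks the telescope's collar from being pulled up.
- turret_knob (a point): Grip point of the turret's knob, on the turret axis, 142 mm above the worktop. The knob is an upright white bar 44 mm long (this point's x), 12 mm thick (its y), 32 mm high, its top 14 mm above this point, on a 28 mm post whose top is 18 mm below. Pinch it across the 12 mm. The axes turn with the turret: -x points to the telescope, 60 mm off the axis.
- brush_top (a point): Top of the wooden dish brush that stays in the turret opposite the telescope, 60 mm from the axis: a round head 38 mm across, top 150 mm above the worktop. Four empty sockets lie between the brush and the telescope.
- turret (a joint): Angle of the turret, rad, growing counter-clockwise seen from above; 0 = telescope in the middle of the ring's gap. Spring detents every 60 degrees (1.047 rad): it starts at the click at -1.047, so one click counter-clockwise brings it to 0. Detent torque about 0.2 N m; stops at -1.75 and +1.3.
- grip_head: Black grip head of the telescopic handle, an upright block 30 mm (its x) by 24 mm (its y) by 44 mm high; origin at its centre, 158 mm above the worktop when pushed in. Pinch it across its y faces, 29.5 mm with the button out, 24 mm pressed: this squeezes the button in. It turns with the turret. Below it: a 12 mm rod and a 28 mm collar, top 112 mm above the worktop when pushed in.
- telescope (a joint): How far the telescopic handle is drawn up, m: 0 = pushed in, 0.060 = first stop, 0.120 = second stop (hard end). While the button is out a catch locks it at 0 and stops it again at 0.060; with the button held in it runs freely past both. A spring and its weight pull it down with 2 to 5 N; let go, it slides back down.
- button (a joint): How far the button is pressed, m: 0 = out, 0.0055 = flush. It is steel, 18 mm wide and 24 mm high, in the middle of the head's +y face, and stands 5.5 mm proud. The catch is free from about 0.004; about 8 N presses it flush (20 to 30 N is a firm grip).
- mug_plain: Plain mug, 82 x 116 x 98 mm, origin at the centre of its underside; to be left alone.
- tumbler: Clear drinking tumbler, 81 mm across, 93 mm high, origin at the centre of its underside; to be left alone.
- scourer: Steel-curl scourer with a knob, 56 x 57 x 52 mm, origin at the centre of its underside; to be left alone.
- spice_jar: Glass spice jar, 44 mm across, 78 mm high, origin at the centre of its underside; to be left alone.

How it is judged:
By the outcome, as a careful person would: the job done as asked, in the order asked, and still so for the second after the job is handed in, while the arm keeps its last pose, push and grip.
It also fails if it takes over 48 s, if anything falls off the work surface, if the arm or the gripper's body presses on something with over 40 N, if the wrist force passes 120 N, or if a joint passes its speed limit or range.

## Working session

There is one attempt and no reset: what is moved stays moved. The work goes in short steps, Python scripts to look and compute and a tool call to move; the robot and the scene stay as the last step left them, time stands still between calls to the robot, and variables do not carry over. Pictures are saved under pics/ and viewed, at most 10 in all, crops included, and the job is handed in when it is done.

Besides the shell and the picture viewer there is one more tool, called after "Emit:" as name([rows], argument=value, ...), one row to a line, values as JSON. apply_moves: Moves the arm, as the interface text tells. Its arguments: {"type":"object","properties":{"rows":{"type":"array"},"jaw":{"type":"number"},"newtons":{"type":"number"}},"required":["rows"]}

```bash
mkdir -p pics; cat > h.py <<'E'
import numpy as np, cv2
from bench import telemetry, grab_frame, job
from scipy.spatial.transform import Rotation as R
def rot(a):
    a=np.array(a,float)
    if a.shape==(3,3): return a
    return R.from_rotvec(a).as_matrix() if a.size==3 else R.from_quat(a).as_matrix()
def K(f):
    h=f["frame"].shape[0]; F=h/2/np.tan(np.radians(f["vertical_fov"])/2)
    return np.array([[F,0,f["cx"]],[0,F,f["cy"]],[0,0,1]]),np.array([f["k1"],0,0,0])
def ray(f,uv):
    k,d=K(f); p=cv2.undistortPoints(np.array(uv,float).reshape(-1,1,2),k,d).reshape(-1,2)
    v=np.c_[p[:,0],-p[:,1],-np.ones(len(p))]@rot(f["attitude"]).T
    return np.array(f["origin"]),v
def onz(f,uv,z):
    o,v=ray(f,uv); return o+v*((z-o[2])/v[:,2])[:,None]
def proj(f,P):
    k,d=K(f); c=(np.atleast_2d(P)-f["origin"])@rot(f["attitude"])*[1,-1,-1]
    return cv2.projectPoints(c,np.zeros(3),np.zeros(3),k,d)[0].reshape(-1,2)
def save(f,n): cv2.imwrite("pics/"+n+".png",f["frame"][:,:,::-1])
E
python3 - <<'E'
from h import *
o=telemetry.get_obs(); print(o)
for n in("scene","side","wrist"):
    f=grab_frame(n); save(f,n+"0"); print(n,{k:v for k,v in f.items() if k!="frame"})
a=cv2.imread("pics/scene0.png");b=cv2.imread("pics/side0.png")
E
```

```text
{'clock': 0.0, 'joints': array([ 1.157891  ,  0.47782834,  0.02234789,  1.55647647, -0.01148859,
        1.10930943, -0.08308537]), 'qvel': array([-0.0001652 , -0.00060332, -0.00024804,  0.00060911, -0.00065047,
       -0.00066252,  0.00029334]), 'tau': array([-6.44733768e-05, -5.96446860e+01,  1.60809215e+00, -2.81192744e+01,
        1.24498285e-02,  9.51150869e-03,  1.44157923e-05]), 'tcp_pos': array([ 0.20238323, -0.64335516,  0.25529635]), 'orientation': array([-3.10335100e+00, -4.76708752e-01,  6.91985274e-04]), 'contact_force': array([ 0.65687711, -1.07768944, -0.2972468 ]), 'moment': array([ 0.04454752, -0.036058  , -0.0074375 ]), 'gripper_force': 0.0, 'grip_width': 0.08535604189308914}
scene {'vertical_fov': 44.28651008416506, 'cx': 283.9721335660097, 'cy': 212.82976166063634, 'k1': -0.1889163899614384, 'origin': array([0.03691188, 0.78513379, 1.22984355]), 'attitude': array([ 0.28049005, -0.90334864, -2.44994868])}
side {'vertical_fov': 48.350325282537, 'cx': 277.37522245580345, 'cy': 213.42468761120747, 'k1': -0.10789420358343671, 'origin': array([-0.27152529,  0.48284076,  1.26719057]), 'attitude': array([ 0.40641349, -0.71534776, -2.05234629])}
wrist {'vertical_fov': 66.38765194882174, 'cx': 275.2967545115788, 'cy': 213.13410304988932, 'k1': -0.07708400912309461, 'origin': array([ 0.26346701, -0.62433647,  0.37353849]), 'attitude': array([-0.22357053,  0.16647172, -1.2568884 ])}
```

View pics/scene0.png

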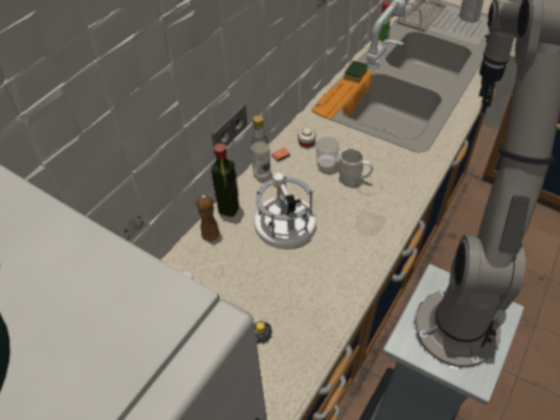

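View pics/side0.png

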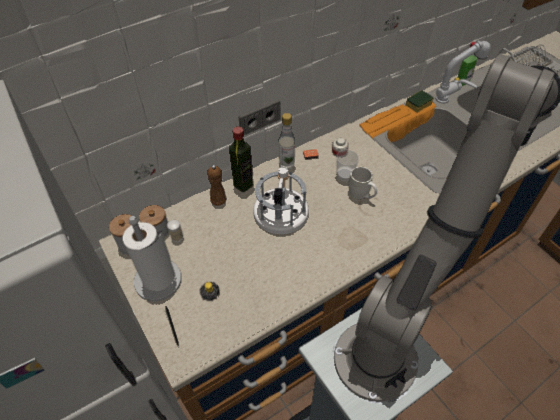

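The dock is at about (285,212) in the scene view and (281,203) in the side view. The mug and tumbler are to its right, and the bottles stand behind it. I'll enlarge both.

```bash
python3 - <<'E'
from h import *
f=grab_frame("scene");g=grab_frame("side")
print(onz(f,[[285,224]],0.0),onz(g,[[281,213]],0.0), onz(f,[[351,180],[328,163]],0), onz(f,[[228,190],[260,150],[208,220]],.1))
c1=cv2.resize(f["frame"][165:255,235:335],None,fx=4,fy=4,interpolation=cv2.INTER_CUBIC)
c2=cv2.resize(g["frame"][155:245,231:331],None,fx=4,fy=4,interpolation=cv2.INTER_CUBIC)
cv2.imwrite("pics/c.png",np.hstack([c1,c2])[:,:,::-1])
E
```

```text
[[ 0.5879576  -0.06677804  0.        ]] [[ 0.58864068 -0.06938957  0.        ]] [[ 0.4997268  -0.34178098  0.        ]
 [ 0.6046264  -0.373861    0.        ]] [[ 0.76074928 -0.02150317  0.1       ]
 [ 0.77667328 -0.21983709  0.1       ]
 [ 0.74065427  0.10448141  0.1       ]]
```

View pics/c.png

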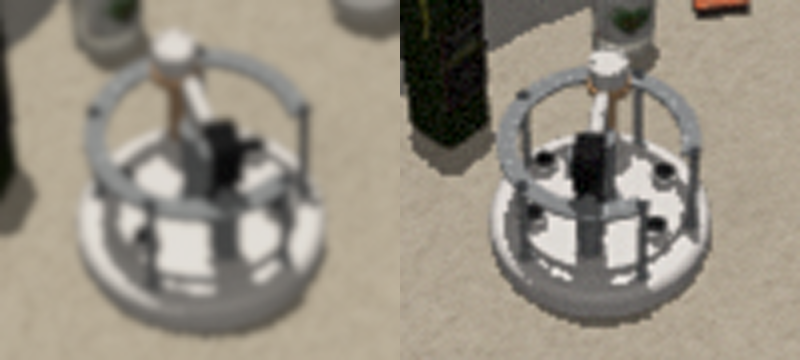

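```bash
python3 - <<'E'
from h import *
f=grab_frame("scene");g=grab_frame("side")
b=[onz(f,[[278,176]],.15)[0],onz(g,[[283,170.7]],.15)[0]]
h=[onz(f,[[290.5,196]],.18)[0],onz(g,[[278.5,189.5]],.18)[0]]
print(b,h)
for bb,hh in zip(b,h):
    d=hh-bb; print(np.degrees(np.arctan2(d[1],d[0])),np.hypot(*d[:2]),(bb+hh)/2)
c=lambda x,y:[235+x/4,165+y/4]; s=lambda x,y:[231+(x-400)/4,155+y/4]
P=np.r_[onz(f,[c(290,192),c(303,110)],.118),onz(g,[s(648,205),s(693,150)],.118)]
print(P)
E
```

```text
[array([ 0.63511196, -0.10795709,  0.15      ]), array([ 0.63377285, -0.10812263,  0.15      ])] [array([ 0.54718084, -0.03513705,  0.18      ]), array([ 0.54939404, -0.03592793,  0.18      ])]
140.3701887338132 0.11416934823891597 [ 0.5911464  -0.07154707  0.165     ]
139.44963126770162 0.11104890378673 [ 0.59158345 -0.07202528  0.165     ]
[[ 0.50169156 -0.05250082  0.118     ]
 [ 0.53354468 -0.12627645  0.118     ]
 [ 0.510546   -0.06505957  0.118     ]
 [ 0.53861286 -0.1285316   0.118     ]]
```

Emit:
apply_moves([
  [[0.72,-0.57,-0.1],[0,0,0]],
  [[0.72,-0.57,-0.1],[0,0,0]],
  [[0.72,-0.57,-0.1],[0,0,0]],
  [[0.72,-0.57,-0.1],[0,0,0]],
  [[0.72,-0.57,-0.1],[0,0,0]],
  [[0.72,-0.57,-0.1],[0,0,0]],
], jaw=1)

```text
clock: 1.1
tcp_pos: [0.3309, -0.4546, 0.2814]
orientation: [3.105, 0.476, -0.001]
contact_force: [-1.4, -1.5, 1.1]
grip_width: 0.0855
gripper_force: 0.0
```

Emit:
apply_moves([
  [[0.72,-0.57,0],[0,0,0]],
  [[0.72,-0.57,0],[0,0,0]],
  [[0.72,-0.57,0],[0,0,0]],
  [[0.72,-0.57,0],[0,0,0]],
  [[0.72,-0.57,0],[0,0,0]],
  [[0.72,-0.57,0],[0,0,0]],
])

```text
clock: 1.85
tcp_pos: [0.4594, -0.2662, 0.281]
orientation: [3.105, 0.472, -0.002]
contact_force: [-0.6, -0.3, 0.2]
grip_width: 0.0857
gripper_force: 0.0
```

Emit:
apply_moves([
  [[0.73,-0.57,0],[0,0,0.32]],
  [[0.73,-0.57,0],[0,0,0.32]],
  [[0.73,-0.57,0],[0,0,0.32]],
  [[0.73,-0.57,0],[0,0,0.32]],
  [[0.73,-0.57,0],[0,0,0.32]],
  [[0.73,-0.57,0],[0,0,0.32]],
  [[0.73,-0.57,0],[0,0,0.32]],
  [[0.73,-0.57,0],[0,0,0.32]],
  [[0.73,-0.57,0],[0,0,0.32]],
])

```text
clock: 2.98
tcp_pos: [0.5917, -0.0742, 0.2813]
orientation: [2.951, -1.078, 0.0]
contact_force: [-0.1, 0.0, 0.0]
grip_width: 0.0855
gripper_force: 0.0
```

```bash
python3 - <<'E'
from h import *
o=telemetry.get_obs(); print(o["clock"],o["tcp_pos"],rot(o["orientation"]),o["joints"])
f=grab_frame("wrist"); save(f,"w1"); print(proj(f,[[.591,-.072,.156],[.548,-.0355,.18],[.635,-.108,.15]]))
E
```

```text
2.975 [ 0.59166371 -0.0741976   0.28132693] [[ 7.64494156e-01 -6.44630656e-01  6.28764661e-05]
 [-6.44630643e-01 -7.64494155e-01 -1.48589379e-04]
 [ 1.43853960e-04  7.30636150e-05 -9.99999987e-01]] [ 0.13503908  0.33160607 -0.14610156  1.71430255  0.05338808  1.09948186
 -2.29879985]
[[272.57460073 214.77036141]
 [272.14744579 294.36102042]
 [271.47708542 140.66221472]]
```

View pics/w1.png

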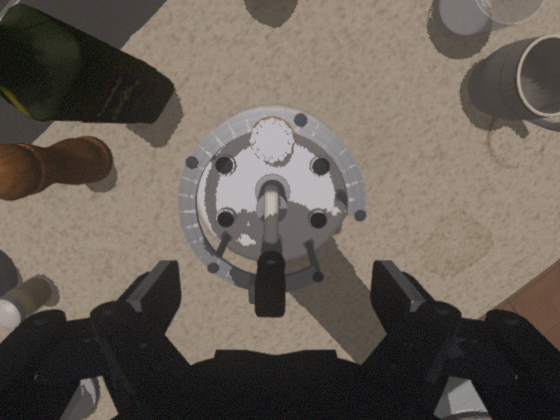

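Emit:
apply_moves([
  [[-0.007,-0.004,0.2],[0,0,0]],
  [[-0.007,-0.004,0.35],[0,0,0]],
  [[-0.007,-0.004,0.45],[0,0,0]],
  [[-0.007,-0.004,0.515],[0,0,0]],
  [[-0.007,-0.004,0.515],[0,0,0]],
  [[-0.007,-0.004,0.515],[0,0,0]],
])

```text
clock: 3.78
tcp_pos: [0.5919, -0.0715, 0.1537]
orientation: [-2.95, 1.078, -0.003]
contact_force: [0.8, -0.6, -0.0]
grip_width: 0.0854
gripper_force: 0.0
```

Emit:
apply_moves([
  [[0,0,0],[0,0,0]],
  [[0,0,0],[0,0,0]],
  [[0,0,0],[0,0,0]],
  [[0,0,0],[0,0,0]],
  [[0,0,0],[0,0,0]],
  [[0,0,0],[0,0,0]],
  [[0,0,0],[0,0,0]],
  [[0,0,0],[0,0,0]],
  [[0,0,0],[0,0,0]],
  [[0,0,0],[0,0,0]],
], jaw=-1, newtons=50)

```text
clock: 5.03
tcp_pos: [0.5923, -0.0701, 0.153]
orientation: [-2.95, 1.076, -0.003]
contact_force: [4.0, 2.5, -0.6]
grip_width: 0.0111
gripper_force: 50.5
```

Emit:
apply_moves([
  [[0,-0.006,0],[0,0,-0.05]],
  [[0,-0.006,0],[0,0,-0.1]],
  [[0,-0.006,0],[0,0,-0.15]],
  [[0,-0.006,0],[0,0,-0.2]],
  [[0,-0.006,0],[0,0,-0.25]],
  [[0,-0.006,0],[0,0,-0.3]],
  [[0,-0.006,0],[0,0,-0.333]],
  [[0,-0.006,0],[0,0,-0.333]],
  [[0,-0.006,0],[0,0,-0.333]],
  [[0,-0.006,0],[0,0,-0.333]],
])

```text
clock: 6.28
tcp_pos: [0.5927, -0.0683, 0.153]
orientation: [-3.093, -0.542, -0.003]
contact_force: [0.9, 4.8, 2.0]
grip_width: 0.0112
gripper_force: 50.7
```

```bash
python3 - <<'E'
from h import *
o=telemetry.get_obs(); print(o["tcp_pos"],rot(o["orientation"])[:2],o["moment"],o["contact_force"])
f=grab_frame("wrist"); save(f,"w2")
E
```

```text
[ 0.59268272 -0.06831306  0.15296504] [[ 0.94032184  0.34028356  0.00138875]
 [ 0.3402807  -0.94032189  0.00194766]] [ 0.76418569 -0.33329329 -0.03793538] [0.93916319 4.81717168 1.97944868]
```

View pics/w2.png

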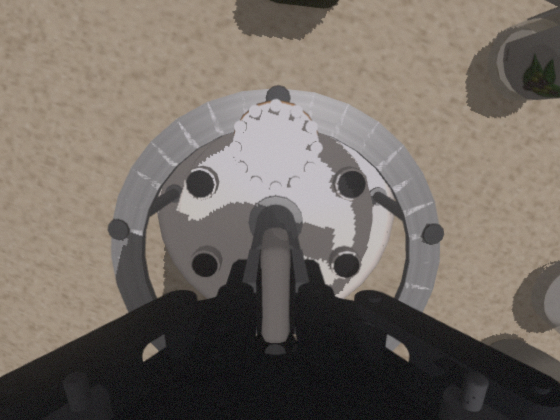

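The turn looks good: the brush sits centred at the top (275,145), the ring is symmetric about it, and the residual moment is near zero. Next I'll release, rise and look again.

Emit:
apply_moves([
  [[0,0,0],[0,0,0]],
  [[0,0,0],[0,0,0]],
  [[0,0,0],[0,0,0]],
  [[0,0,0],[0,0,0]],
  [[0,0,0],[0,0,0]],
  [[0,0,0],[0,0,0]],
  [[0,0,-0.2],[0,0,0]],
  [[0,0,-0.45],[0,0,0]],
  [[0,0,-0.45],[0,0,0]],
  [[0,0,-0.45],[0,0,0]],
], jaw=1)

```text
clock: 7.58
tcp_pos: [0.5918, -0.0703, 0.265]
orientation: [3.094, 0.54, 0.0]
contact_force: [-0.5, 0.8, -0.2]
grip_width: 0.0852
gripper_force: 0.0
```

```bash
python3 - <<'E'
from h import *
o=telemetry.get_obs(); print(o["tcp_pos"],rot(o["orientation"])[:2],o["grip_width"])
f=grab_frame("wrist"); save(f,"w3")
d=np.array([np.cos(np.radians(200)),np.sin(np.radians(200))])
for c in ([.591,-.072],[.5927,-.068]): print(proj(f,[[*c,.156],[*(c+.06*d),.18],[*(c-.06*d),.15]]))
a=cv2.imread("pics/scene0.png")
for n in("scene","side"):
    g=grab_frame(n); save(g,n+"3")
f=cv2.imread("pics/scene3.png")[155:255,225:345];g=cv2.imread("pics/side3.png")[145:245,221:341]
cv2.imwrite("pics/c3.png",np.hstack([cv2.resize(i,(400,333),interpolation=2) for i in(f,g)]))
E
```

```text
[ 0.59180143 -0.07033513  0.26495542] [[ 9.40876656e-01  3.38749338e-01  6.16018887e-05]
 [ 3.38749340e-01 -9.40876603e-01 -3.21341077e-04]] 0.08522965647747499
[[277.11166862 219.39863149]
 [277.35003099 309.05573857]
 [276.98816004 135.70320413]]
[[272.7775418  215.52270805]
 [272.89943242 305.42466686]
 [272.49021598 131.44025896]]
```

View pics/w3.png

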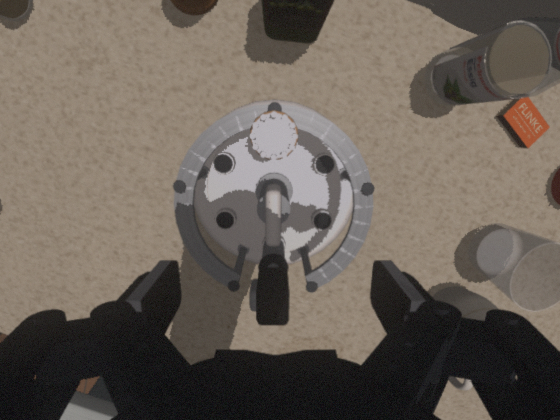

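View pics/c3.png

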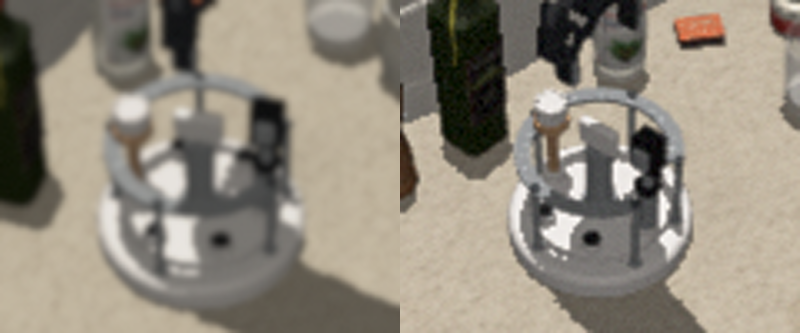

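The telescope head at (272,285) now stands midway between the ring ends at (234,285) and (312,285), still pushed in. I'll move over it and grip it.

Emit:
apply_moves([
  [[-0.24,-0.004,0],[0,0,0]],
  [[-0.24,-0.004,0],[0,0,0]],
  [[-0.24,-0.004,0.15],[0,0,0]],
  [[-0.24,-0.004,0.3],[0,0,0]],
  [[-0.24,-0.004,0.4],[0,0,0]],
  [[-0.24,-0.004,0.4],[0,0,0]],
  [[-0.24,-0.004,0.4],[0,0,0]],
])

```text
clock: 8.6
tcp_pos: [0.5361, -0.0894, 0.1657]
orientation: [-3.095, -0.541, -0.001]
contact_force: [0.4, 0.1, 0.6]
grip_width: 0.0855
gripper_force: 0.0
```

Emit:
apply_moves([
  [[0,0,0],[0,0,0]],
  [[0,0,0],[0,0,0]],
  [[0,0,0],[0,0,0]],
  [[0,0,0],[0,0,0]],
  [[0,0,0],[0,0,0]],
  [[0,0,0],[0,0,0]],
  [[0,0,0],[0,0,0]],
  [[0,0,0],[0,0,0]],
  [[0,0,0],[0,0,0]],
  [[0,0,0],[0,0,0]],
], jaw=-1, newtons=30)

```text
clock: 9.85
tcp_pos: [0.5353, -0.089, 0.1656]
orientation: [-3.094, -0.541, -0.0]
contact_force: [-3.0, 3.1, 4.9]
grip_width: 0.0237
gripper_force: 36.1
```

The opening is 23.7 mm, so the button is flush. I'll pull up slowly.

Emit:
apply_moves([
  [[0,0,-0.02],[0,0,0]],
  [[0,0,-0.04],[0,0,0]],
  [[0,0,-0.06],[0,0,0]],
  [[0,0,-0.09],[0,0,0]],
  [[0,0,-0.12],[0,0,0]],
  [[0,0,-0.15],[0,0,0]],
  [[0,0,-0.18],[0,0,0]],
  [[0,0,-0.2],[0,0,0]],
  [[0,0,-0.2],[0,0,0]],
])

```text
clock: 10.98
tcp_pos: [0.5353, -0.0893, 0.2158]
orientation: [-3.095, -0.541, -0.001]
contact_force: [0.7, 5.3, -2.6]
grip_width: 0.0237
gripper_force: 34.9
```

Emit:
apply_moves([
  [[0,0,-0.03],[0,0,0]],
  [[0,0,-0.06],[0,0,0]],
  [[0,0,-0.09],[0,0,0]],
  [[0,0,-0.12],[0,0,0]],
  [[0,0,-0.15],[0,0,0]],
  [[0,0,-0.18],[0,0,0]],
  [[0,0,-0.21],[0,0,0]],
  [[0,0,-0.24],[0,0,0]],
  [[0,0,-0.26],[0,0,0]],
  [[0,0,-0.26],[0,0,0]],
])

```text
clock: 12.22
tcp_pos: [0.5352, -0.0893, 0.2805]
orientation: [-3.094, -0.541, -0.001]
contact_force: [1.5, 5.0, -3.1]
grip_width: 0.0235
gripper_force: 34.8
```

Emit:
apply_moves([
  [[0,0,-0.01],[0,0,0]],
  [[0,0,-0.015],[0,0,0]],
  [[0,0,-0.02],[0,0,0]],
  [[0,0,-0.02],[0,0,0]],
  [[0,0,-0.02],[0,0,0]],
])

```text
clock: 12.85
tcp_pos: [0.5352, -0.0893, 0.2851]
orientation: [-3.094, -0.541, -0.0]
contact_force: [1.8, 5.2, -3.5]
grip_width: 0.0234
gripper_force: 34.8
```

Emit:
apply_moves([
  [[0,0,-0.004],[0,0,0]],
  [[0,0,-0.006],[0,0,0]],
  [[0,0,-0.006],[0,0,0]],
  [[0,0,-0.006],[0,0,0]],
])

```text
clock: 13.35
tcp_pos: [0.5351, -0.0892, 0.2859]
orientation: [-3.094, -0.541, 0.001]
contact_force: [3.8, 6.1, -7.7]
grip_width: 0.0237
gripper_force: 34.2
```

```bash
python3 - <<'E'
from h import *
o=telemetry.get_obs(); print(o["contact_force"],o["tcp_pos"])
f=grab_frame("side");g=grab_frame("scene")
c=[cv2.resize(i["frame"][90:240,190:340],(400,400),interpolation=2) for i in(f,g)]
cv2.imwrite("pics/c4.png",np.hstack(c)[:,:,::-1])
E
```

```text
[ 3.76529963  6.1093375  -7.74627325] [ 0.53511982 -0.08924186  0.28585712]
```

View pics/c4.png

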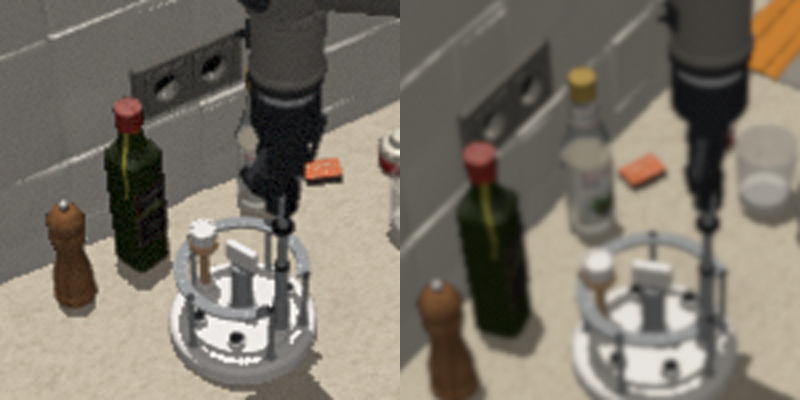

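The telescope is drawn out through the gap. The TCP has risen 120 mm and the downward force on the tool jumped from 3.5 N to 7.7 N, so it is at the hard stop.

Emit:
apply_moves([
  [[0,0,0],[0,0,0]],
  [[0,0,0],[0,0,0]],
  [[0,0,0],[0,0,0]],
  [[0,0,0],[0,0,0]],
])

```text
clock: 13.95
tcp_pos: [0.5351, -0.0893, 0.2859]
orientation: [-3.094, -0.541, 0.0]
contact_force: [2.6, 5.1, -7.9]
grip_width: 0.0241
gripper_force: 34.2
```

```bash
python3 -c "
from bench import *
o=telemetry.get_obs(); print(o['contact_force'],o['tcp_pos'],o['grip_width'])
print(job.hand_in())"
```

```text
[ 2.61956708  5.06675325 -7.87907005] [ 0.53514206 -0.08928155  0.285855  ] 0.024147180081346763
the job is handed in; nothing more can be done
None
```

I turned the turret one click so the handle stood in the ring gap, squeezed the button, and pulled the handle 120 mm up to its second stop; I handed in at about 14 s with the arm still gripping it there (no verdict was returned).

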